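Draw the vacuum chamber's hand pump

TASK

Lower the hinged lid of the small test chamber until it is fully closed, without slamming it. Then take the black grip of the hand pump beside it and pull the piston rod straight along its sloping barrel, about 50 mm out, so that the dark ring round the rod has just come to the barrel's mouth; do not wrench it sideways, do not pull it right out, and do not disturb the tin, the jar and the prism standing nearby. Finish while still holding the rod still at that draw with the gripper: do not let go.

Things in the scene. Friction and masses are not known exactly. Their poses are not given: they have to be found in the camera images.
- vacuum_unit: Fixed apparatus: dark steel base plate 180 x 270 x 12 mm on the bench, with an open-topped aluminium chamber (140 x 124 mm, rim 82 mm above the bench, centred at x +10, y +65 mm) and a sloping pump barrel at y -80 mm. Origin: centre of the plate's underside; x runs from the lid's free edge to its hinge (away from the robot, turned at most 0.3 rad), z up.
- chamber_lid (a joint): Angle of the grey lid (rad): 0 closed flat on the rim, larger is more open (stop at 1.4); starts at 0.5 to 1.0. Stiff friction hinge: it stays where it is left and takes 1 to 4 N pressed down near its free edge to close. A plate 8 mm thick, 124 mm wide, reaching 147 mm from the hinge line, with a 50 mm wide tab that reaches on to 168 mm.
- lid_edge (a point): Middle of the tip of the lid's tab (its free end), on the outer (upper) face; 168 mm from the hinge line. The tab overhangs the chamber's front by 23 mm when closed.
- lid_hinge (a point): Middle of the lid's hinge line, which runs along the unit's y axis 82 mm above the bench, at x +85, y +65 mm in the unit's frame. The lid's outer face lies 8 mm above this line when closed.
- barrel: Fixed steel pump barrel, 36 mm diameter, 120 mm long, round bore 13.5 mm wide, 112 mm deep. Origin: centre of the bore's mouth, 135 mm above the bench; z points out of the bore along it, upward and leaning 0.6 rad from vertical towards the unit's -x (towards the robot); y is the unit's y. The draw is the rod origin's distance from here along z.
- piston_rod: Loose steel rod, 12 mm diameter, 104 mm long, about 0.2 kg, in the bore; a shoulder disc of 28 mm diameter, 8 mm thick, and above it a black round grip of 24 mm diameter, 46 mm long. Dark ring centred 50 mm below the shoulder, hidden at first. Origin: on the axis at the shoulder's underside, z outwards. Starts fully home, shoulder on the barrel's mouth; may slide back in if let go.
- rod_grip (a point): Point on the rod's axis in the black grip, 34 mm above the shoulder's underside; a good place to pinch the grip across, fingers closing along the unit's y axis. Nothing else stands within 60 mm of it on either side once the lid is closed.
- tin: Bystander: round aluminium tin with lid, 59 mm diameter, 38 mm tall, standing to the left of the unit; origin at its underside. To be left alone.
- jar: Bystander: clear screw jar, 68 mm diameter, 104 mm tall, standing to the right of the unit; origin at its underside. To be left alone.
- prism: Bystander: grey mortar prism, 40 x 160 x 40 mm, lying to the left of the unit; origin at its underside. To be left alone.

How it is judged:
By the outcome, as a careful person would: the job done as asked, in the order asked, and still so for the second after the job is handed in, while the arm keeps its last pose, push and grip.
It also fails if it takes over 45 s, if anything falls off the work surface, if the arm or the gripper's body presses on something with over 40 N, if the wrist force passes 120 N, or if a joint passes its speed limit or range.

ROBOT

A 6-joint arm with a two-finger parallel gripper is mounted at the origin on a cart in front of the work surface, level with it; the furniture and walls round the work are solid. World frame = base frame: x ahead of the robot, y to its left, z up, the work surface at z = 0. Lengths are in mm, angles in rad, forces in N, time in s.
With the tool pointing down it reaches from about 375 to 925 mm from the base axis. Payload 5.7 kg.
Tool frame: the origin (TCP) lies midway between the tips of the shut fingers; the grasp point (between the pads) lies 19 mm behind it (manip.pinch_z is the distance from the TCP to the grasp point, in mm); z points along the fingers, y is the line along which they close (so a half turn about z gives the same grasp; the last joint's range is limited). The gripper opens to 88 mm and grips with 3 to 60 N. Pads are 20 mm wide; open, the fingers measure 115 mm over their backs; the gripper's body (75 mm by 178 mm) begins 61 mm behind the grasp point.
Start: joints at [-1.461, 0.359, 1.51, -0, 1.272, -0.115], TCP at [133.733, -584.871, 196.123] pointing down, gripper open.
Joint ranges: [-2.97, 2.97], [-1.01, 2.36], [0.21, 2.38], [-0.96, 4.11], [0.2, 2.71], [-2.98, 2.98]. Speed limits (rad/s): [2.39, 2.39, 3.14, 3.14, 3.14, 3.14].

INTERFACE

Orientations are given as a rotation vector (axis times angle).
In Python, from station import manip gives the robot as it stands. Calls block until the motion is done:
- manip.movep(position, orientation): joint-space move of the TCP to a pose.
- manip.move_straight(position, orientation=None, vel=150, threshold=None): straight line of the TCP; orientation=None keeps the orientation; vel is the mean speed in mm/s. With threshold (N) it stops when the force on the tool has changed by that much, and returns True; else False.
- manip.set_joints(angles): joint-space move.
- manip.open_gripper() and manip.gripper_close(): open the fingers fully, or close them until they stop; the grip force is fixed at half the most.
- manip.sleep(seconds).
- manip.inverse_kinematics(position, orientation): joint angles nearest the present ones, or None.
- manip.snapshot(name): name is "scene" or "top" or "wrist"; returns a dict with "frame" (400x640x3 uint8, blue, green, red), "range_z" (400x640 float32, mm along the optical axis (not along the pixel's ray), 0 where there is no reading), "fx", "fy", "cx", "cy" (pixels), "extrinsics" (4x4, takes a point from camera to world coordinates). Camera axes: x right, y down, z forward; pixel columns grow to the right and rows downward; lengths in mm; the calibration is good to about 2 mm. A picture is of the moment at which its call begins.
A pose or a line that the arm cannot do raises manip.IKError and nothing moves.
- manip.hand_in(): hands the job in; it is judged then, once.
Trained networks look in a picture, given as the dict that the camera call returned (one of the last four; its "shot" number tells which), for a name from the list of things; names that differ only in an ending like _2 or _b are one class to them, and where a whole thing is asked for, a point or a joint stands for the part that bears it (a point fixed in the world has none). Each returns a list of dicts, best first, with "confidence" (0 to 1); they miss things now and then, are a little off and sometimes report something else, mostly with a low value. They report only what shows in the picture. A call takes as long as a camera call.
- manip.search_frame(picture, label): "xy" ([column, row] in pixels, amid what is visible of it).
- manip.pinpoint(picture, label): "xy" ([column, row] in pixels: a listed point, or the origin of a listed thing).
Readings, each from a call of its own:
- manip.read_clock(): time.
- manip.read_qpos(): joint angles.
- manip.read_joint_vel(): joint speeds.
- manip.read_tau(): joint torques, N m.
- manip.read_eef_pos(): TCP position.
- manip.read_tool_rot(): TCP orientation.
- manip.read_contact_force(): force on the tool from outside, world axes, zero at the start.
- manip.read_moment(): the same for the moment, N m.
- manip.read_opening(): finger opening in mm.
- manip.read_grasp_force(): force on a finger pad.
Only numpy, scipy, OpenCV 4.12 (cv2) and the standard library are available. Lean on these libraries where they do the work, as an engineer would, in place of code of your own. Each camera call takes 0.05 s, during which the arm holds its last target. There are 200 camera calls.

## Working session

There is one attempt and no reset: what is moved stays moved. The work goes in short steps, each a Python script; the robot and the scene stay as the last script left them, time stands still between calls to the robot, and variables do not carry over. Pictures are saved under pics/ and viewed, at most 10 in all, crops included, and the job is handed in when it is done.

```bash
mkdir -p pics
cat > h.py <<'E'
import numpy as np, cv2
from station import manip
from scipy.spatial.transform import Rotation as R
def w(p,xy,win=2,z=None):
    u,v=xy; E=np.array(p["extrinsics"])
    ray=np.array([(u-p["cx"])/p["fx"],(v-p["cy"])/p["fy"],1])
    if z is not None:
        d=E[:3,:3]@ray; return E[:3,3]+d*(z-E[2,3])/d[2]
    r=p["range_z"][int(v)-win:int(v)+win+1,int(u)-win:int(u)+win+1]; r=r[r>0]
    return E[:3,:3]@(ray*np.median(r))+E[:3,3] if r.size else None
E
cat > a.py <<'E'
from h import *
np.set_printoptions(precision=1,suppress=True)
for c in ["scene","top"]:
    p=manip.snapshot(c); cv2.imwrite(f"pics/{c}0.png",p["frame"])
    print(c,np.array(p["extrinsics"])[:3].round(2).tolist(),p["fx"])
    for n in ["lid_edge","lid_hinge","barrel","piston_rod","rod_grip","vacuum_unit","tin","jar","prism"]:
        for d in manip.pinpoint(p,n)[:1]:
            print(n,np.round(d["xy"]),round(d["confidence"],2),w(p,d["xy"]))
print(manip.read_clock())
E
python3 a.py
```

```text
scene [[-0.66, -0.5, 0.56, -259.86], [-0.75, 0.44, -0.49, 693.25], [0.0, -0.74, -0.67, 1089.43]] 487.1598415071233
lid_edge [306. 175.] 0.83 [687.6 -78.5  83.8]
barrel [346. 183.] 0.77 [ 533.9 -110.1  133.6]
piston_rod [346. 179.] 0.51 [ 534.  -109.8  148.7]
rod_grip [348. 173.] 0.66 [ 538.  -121.3  162.2]
vacuum_unit [320. 216.] 0.73 [528.3   0.5  65.8]
tin [290. 287.] 0.97 [401.6 217.4  35.1]
jar [349. 178.] 0.51 [ 526.  -111.   155.4]
prism [236. 279.] 0.91 [525.2 310.6  26.2]
top [[-0.01, -0.98, 0.18, 301.89], [-1.0, 0.01, 0.01, -35.35], [-0.02, -0.18, -0.98, 1548.74]] 503.8744430729184
lid_edge [245. 255.] 0.72 [419.  192.5  38.4]
lid_hinge [307. 168.] 0.68 [669.5   3.5  99.3]
barrel [351. 204.] 0.49 [ 549.4 -121.8  147.1]
piston_rod [351. 205.] 0.47 [ 548.9 -122.6  147. ]
rod_grip [349. 214.] 0.54 [ 517.3 -112.7  182.6]
tin [244. 255.] 0.87 [416.9 195.4  39.1]
jar [429. 252.] 0.84 [ 419.8 -351.6   69.3]
prism [213. 216.] 0.7 [537.  290.8  41.4]
1.0
```

```bash
python3 -c "
import cv2,numpy as np
a=cv2.imread('pics/scene0.png')[100:320,180:460];b=cv2.imread('pics/top0.png')[120:300,180:460]
a=cv2.resize(a,None,fx=1.4,fy=1.4);b=cv2.resize(b,None,fx=1.4,fy=1.4)
a=cv2.imread('pics/scene0.png')[110:310,190:430];b=cv2.imread('pics/top0.png')[130:290,190:450]
a=cv2.resize(a,(400,333),interpolation=2);b=cv2.resize(b,(400,246),interpolation=2)
cv2.imwrite('pics/c0.png',np.vstack([a,b]))"
```

```text
(no output)
```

View pics/c0.png

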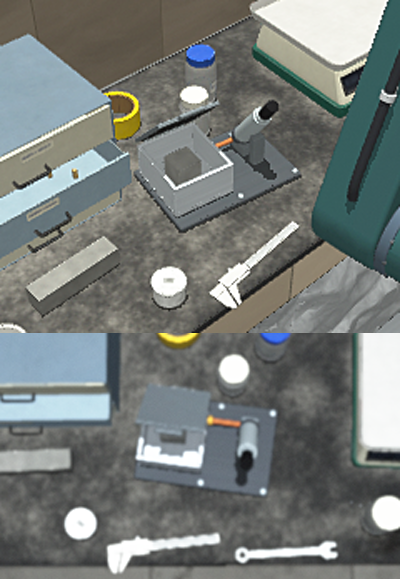

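The scene view shows the chamber at about mosaic (185,170) with its lid half open. The pump's black grip is at (268,108), and the top view shows the plate turned only slightly. I'll fit the plate pose from depth next.

```bash
cat > b.py <<'E'
from h import *
np.set_printoptions(precision=1,suppress=True)
def cloud(p):
    E=np.array(p["extrinsics"]); v,u=np.mgrid[0:400,0:640]; r=p["range_z"]; 
    P=np.stack([(u-p["cx"])/p["fx"]*r,(v-p["cy"])/p["fy"]*r,r],-1)
    return P@E[:3,:3].T+E[:3,3]
for c in ["top","scene"]:
    p=manip.snapshot(c); P=cloud(p); np.save(f"{c}.npy",P)
    flr=P[(P[...,0]>380)&(P[...,0]<440)&(abs(P[...,1]+50)<50)&(p["range_z"]>0)]
    print("floor z",np.median(flr[:,2]),flr[:,2].std())
    z=P[...,2]; m=((z>7)&(z<18)&(P[...,0]>430)&(P[...,0]<740)&(P[...,1]>-240)&(P[...,1]<170)&(p["range_z"]>0)).astype(np.uint8)
    n,l,s,_=cv2.connectedComponentsWithStats(m); k=1+np.argmax(s[1:,4]); q=P[l==k]
    print(s[k],cv2.minAreaRect(q[:,:2].astype(np.float32)),q[:,2].mean())
    # barrel+grip and lid
    m=(z>95)&(P[...,0]>440)&(P[...,0]<740)&(P[...,1]>-240)&(P[...,1]<170)&(p["range_z"]>0)
    n,l,s,_=cv2.connectedComponentsWithStats(m.astype(np.uint8))
    for k in range(1,n):
        if s[k,4]<40: continue
        q=P[l==k]; cc=q.mean(0); U,S,V=np.linalg.svd(q-cc,full_matrices=False)
        print(s[k],cc,S/np.sqrt(len(q)),V[0],V[2],q.min(0),q.max(0))
E
python3 b.py
```

```text
floor z 2.5000338724983067 3.891462475030231
[ 277  174   94   63 2174] ((580.8107299804688, -46.003875732421875), (274.4466857910156, 191.45774841308594), 82.99893188476562) 13.174553736097513
[244 130  21  61 897] [678.5 145.1 207.9] [51.7 29.3 11.6] [-0.5 -0.1 -0.8] [ 0.1  1.  -0.2] [602.2 129.   95.9] [739.9 170.  249.1]
[333 145  18  18 116] [711.9 -98.8  97.8] [14.6 12.2  2. ] [-0.7 -0.7  0.1] [0. 0. 1.] [ 685.3 -124.9   95.1] [739.4 -74.4 106.7]
[ 278  163   49   34 1214] [620.   13.8 156. ] [45.2 34.8  1.8] [-0.7  0.1  0.7] [ 0.7 -0.1  0.7] [562.1 -53.   95.1] [684.7  80.9 216.3]
[345 193  12  27 259] [ 546.8 -120.3  146.8] [35.9  8.7  5.3] [-0.7  0.1  0.7] [-0.7  0.  -0.7] [ 504.  -139.7   95.2] [ 592.7 -105.2  193.1]
floor z -1.7555984659794603 393.838868290309
[ 270  193  101   56 1402] ((578.8184204101562, -44.5089111328125), (272.5686950683594, 180.8064422607422), 80.85398864746094) 12.227834818614438
[227 155  42  68 886] [658.  148.  186.7] [57.  26.1 11.3] [-0.5 -0.  -0.8] [-0.1 -1.   0.1] [598.8 126.6  95. ] [739.7 169.9 246.2]
[271 171  51  24 265] [598.9  31.1 171.5] [45.9 34.4  2.8] [ 0.6  0.4 -0.7] [-0.7  0.1 -0.7] [560.7 -41.4  95.2] [680.7  82.1 213.3]
[336 170  21  19 226] [ 537.2 -111.6  141.6] [31.8  9.   5.7] [ 0.6  0.  -0.8] [-0.1  1.  -0.1] [ 502.8 -134.4   95.3] [ 588.  -103.1  185.7]
```

Plate centre is about (580,-45) with yaw about -0.14. That puts the hinge at about (673,7,82), and the network's reading of (669,3) agrees. The lid is at about 0.8 rad and the barrel mouth at about (544,-121,135). I'll check IK, then go above the lid.

```bash
cat >> h.py <<'E'
YAW=-0.14; C=np.array([580,-45.,0])
def loc(v,yaw=None): return R.from_euler('z',YAW if yaw is None else yaw).apply(v)
def U(x,y,z): return C+loc([x,y,z])
def ori(zl,flip=False):   # tool z in unit frame, tool y = unit y (or -y)
    z=loc(np.array(zl)/np.linalg.norm(zl)); y=loc([0,-1. if flip else 1.,0]); x=np.cross(y,z)
    return R.from_matrix(np.stack([x,y,z],1)).as_rotvec()
def arc(t,r=140,y=60,over=0):
    return U(85-r*np.cos(t)+(8+over)*np.sin(t),y,82+r*np.sin(t)+(8+over)*np.cos(t))
AX=np.array([-np.sin(.6),0,np.cos(.6)])
E
cat > c.py <<'E'
from h import *
np.set_printoptions(precision=2,suppress=True)
print(R.from_rotvec(manip.read_tool_rot()).as_matrix())
M=np.array([544,-121.5,135])
for f in (0,1):
    o=ori([0,0,-1],f); print(f,[manip.inverse_kinematics(arc(t),o) is not None and np.array(manip.inverse_kinematics(arc(t),o)) for t in (1.0,0.)])
    o=ori(-AX,f); print([None if (q:=manip.inverse_kinematics(M+loc(AX)*d,o)) is None else np.array(q) for d in (15,65,150)])
T=np.load("top.npy"); q=T[(T[...,0]>562)&(T[...,0]<690)&(T[...,1]>-50)&(T[...,1]<90)&(T[...,2]>110)]
c=q.mean(0); n=np.linalg.svd(q-c,full_matrices=False)[2][2]; print("lid n",n*np.sign(n[2]),"theta",np.arccos(abs(n[2])),"yaw",np.arctan2(n[1]*np.sign(n[2]),n[0]*np.sign(n[2])))
s=T[(T[...,0]>250)&(T[...,0]<800)&(T[...,1]>-650)&(T[...,1]<-170)]; print("right max z",s[:,2].max())
E
python3 c.py
```

```text
[[ 0.97  0.22  0.  ]
 [ 0.22 -0.97  0.  ]
 [ 0.   -0.   -1.  ]]
0 [array([-0.09,  0.36,  1.49, -0.  ,  1.29, -1.52]), array([-0.09,  0.39,  1.77, -0.  ,  0.98, -1.52])]
[array([-0.5 ,  0.14,  2.22,  0.77,  0.29, -2.62]), array([-0.53,  0.01,  2.21,  0.57,  0.41, -2.42]), array([-0.61, -0.2 ,  2.17,  0.42,  0.67, -2.3 ])]
1 [array([-0.09,  0.36,  1.49, -0.  ,  1.29,  1.62]), array([-0.09,  0.39,  1.77, -0.  ,  0.98,  1.62])]
[array([-0.5 ,  0.14,  2.22,  0.77,  0.29,  0.52]), array([-0.53,  0.01,  2.21,  0.57,  0.41,  0.72]), array([-0.61, -0.2 ,  2.17,  0.42,  0.67,  0.84])]
lid n [ 0.72 -0.11  0.69] theta 0.8136742090885691 yaw -0.15139143576555167
right max z 898.5784216403152
```

```bash
cat > d.py <<'E'
from h import *
np.set_printoptions(precision=1,suppress=True)
o=ori([0,0,-1],1); P=np.array([133.7,-584.9,330])
manip.gripper_close()
manip.move_straight(P,vel=200)
manip.movep(arc(1.0)+[0,0,90],o)
manip.move_straight(arc(1.0)+[0,0,8],o,vel=120)
print(manip.read_clock(),manip.read_eef_pos(),manip.read_contact_force())
p=manip.snapshot("wrist"); cv2.imwrite("pics/w1.png",p["frame"]); E=np.array(p["extrinsics"]); print(E)
p=manip.snapshot("scene"); cv2.imwrite("pics/s1.png",p["frame"][80:300,180:460])
E
python3 d.py; python3 -c "
import cv2,numpy as np
a=cv2.imread('pics/w1.png');b=cv2.resize(cv2.imread('pics/s1.png'),(640,503))
cv2.imwrite('pics/c1.png',cv2.resize(np.vstack([a,b]),(425,599)))"
```

```text
6.775 [604.9  12.  212.8] [0.9 0.2 0.6]
[[ -0.1  -1.   -0.3 675.3]
 [ -1.    0.1   0.    0.6]
 [ -0.    0.3  -1.  401.1]
 [  0.    0.    0.    1. ]]
```

View pics/c1.png

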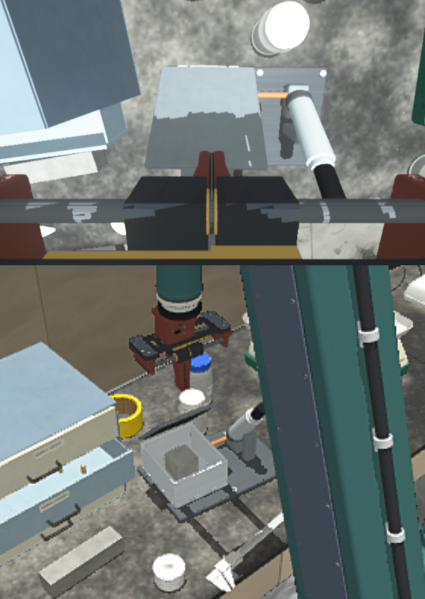

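The wrist view shows the shut fingers at (210,165), above the lid and near its middle, with clear room to the drawer and the grip. I'll follow the lid's arc down slowly while watching the force.

```bash
cat > e.py <<'E'
from h import *
np.set_printoptions(precision=1,suppress=True)
o=ori([0,0,-1],1)
for t in (.85,.7,.55,.4,.28,.18,.1,.05):
    hit=manip.move_straight(arc(t),o,vel=60,threshold=25)
    print(t,hit,manip.read_eef_pos(),manip.read_contact_force())
    if hit: break
else:
    hit=manip.move_straight(arc(0)-[0,0,5],o,vel=20,threshold=10)
    print(hit,manip.read_eef_pos(),manip.read_contact_force())
print(manip.read_clock())
E
python3 e.py
```

```text
0.85 False [586.8  14.7 192.4] [-0.9  0.4 -0.7]
0.7 False [571.2  16.8 178.1] [ 0.4  0.  -0.1]
0.55 False [558.   18.7 161.6] [0.1 0.3 0.6]
0.4 False [547.4  20.2 143.5] [ 0.2 -0.1 -0.1]
0.28 False [540.9  21.1 127.9] [ 0.2  0.4 -0.4]
0.18 False [536.9  21.6 114.4] [0.4 0.2 0. ]
0.1 False [534.8  21.9 103.4] [-0.3  0.6  1.3]
0.05 False [534.1  22.   96.6] [-0.2  0.1 -0.4]
False [534.   22.1  85. ] [0.2 0.6 0.6]
11.1333
```

```bash
cat > f.py <<'E'
from h import *
p=manip.snapshot("wrist"); a=p["frame"]
s=manip.snapshot("scene"); b=cv2.resize(s["frame"][110:270,250:410],(400,400))
cv2.imwrite("pics/c2.png",np.vstack([cv2.resize(a,(400,250)),b[:340]]))
E
python3 f.py
```

```text
(no output)
```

View pics/c2.png

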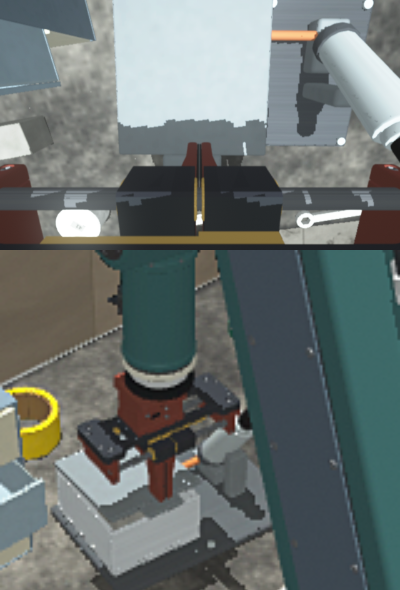

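The wrist view shows the lid's edge at about row 150, just beyond the fingers. The scene view shows a gap in front of the lid, so it isn't shut and the fingers are beside its edge. I'll measure the lid from the depth.

```bash
cat > g.py <<'E'
from h import *
from b import cloud
E
sed -i '/^for c in/,$d' b.py
cat >> g.py <<'E'
np.set_printoptions(precision=1,suppress=True)
def look(cam="wrist"):
    p=manip.snapshot(cam); P=cloud(p); ok=p["range_z"]>0
    L=R.from_euler('z',-YAW).apply((P-C).reshape(-1,3)).reshape(P.shape); return p,L,ok
if __name__=="__main__":
    p,L,ok=look()
    for y in (20,45,110):
        k=ok&(abs(L[...,1]-y)<3)&(L[...,2]>-10)&(L[...,2]<260)&(L[...,0]>-140)&(L[...,0]<140)
        q=L[k]; q=q[np.argsort(q[:,0])]
        print(y); print(q[::max(1,len(q)//14)][:,[0,2]].T)
E
python3 g.py
```

```text
20
[[-120.9  -46.7  -33.5  -32.2  -30.5  -28.5  -27.3  -22.3   -9.     4.3
    16.9   29.1   41.2   53.1   64.2]
 [  -1.1  108.2  224.1  226.2  208.2  208.2  203.4  105.6  102.6  100.7
    98.8   97.7   96.3   94.2   92.9]]
45
[[-65.4 -38.7 -36.1 -33.8 -32.  -29.2 -25.8 -22.9 -22.2 -21.9 -13.2   7.7
   27.3  46.7  64.4]
 [109.6 106.  105.9 104.4 215.  214.3 104.2 214.  215.3 215.2 102.3 100.1
   97.3  95.2  92. ]]
110
[[-120.7  -44.6  -33.6  -32.2  -30.6  -28.7  -27.4  -22.6   -9.     3.8
    16.8   29.1   41.1   52.7   64.1]
 [  -0.5  108.2  105.4  226.5  106.4  105.7  205.1  104.5  103.   101.3
    99.5   98.    96.1   96.1   93.2]]
```

```bash
cat > k.py <<'E'
from g import *
p,L,ok=look("wrist")
a=cv2.resize(p["frame"][190:290,200:440],(720,300),interpolation=cv2.INTER_CUBIC)
s,S,oks=look("scene")
b=cv2.resize(s["frame"][165:235,260:350],(386,300),interpolation=cv2.INTER_CUBIC)
cv2.imwrite("pics/c3.png",np.vstack([a,np.hstack([b,np.zeros((300,720-386,3),np.uint8)])]))
for y in (20,45,60,75,110):
    k=oks&(abs(S[...,1]-y)<4)&(S[...,2]>-10)&(S[...,2]<160)&(S[...,0]>-120)&(S[...,0]<100)
    q=S[k]; q=q[np.argsort(q[:,0])]; print(y); print(q[::max(1,len(q)//14)][:,[0,2]].T)
E
python3 k.py
```

```text
20
[[-118.5 -106.8  -91.   -86.1  -81.9  -71.6  -62.1  -59.2  -57.9  -57.3
   -56.9  -55.7  -54.5  -52.3  -43.3  -28.5]
 [   2.     4.4   -0.7   -2.5   12.3   12.5   15.8   68.4   85.9  105.3
    20.3   27.7  106.2   81.3  107.7  106.9]]
45
[[-116.9 -105.6  -91.5  -84.7  -77.3  -72.   -64.4  -60.3  -59.1  -57.4
   -56.7  -54.6   -2.5   15.6   38.9]
 [  -2.8    0.1    1.7    8.5  113.2  113.   153.6   64.4   43.8   46.
    17.1   36.1  104.3   99.1   98.2]]
60
[[-119.5 -107.   -89.5  -84.1  -75.3  -69.5  -66.8  -65.   -60.6  -58.3
   -56.9  -55.6  -33.9   -8.9    0.9   34.4]
 [   0.6    1.7    1.    -1.5   11.6   10.8  114.3  141.7   10.4   78.
    20.9   26.   106.3  104.2   99.6   99.3]]
75
[[-116.2 -104.7  -91.8  -84.1  -76.6  -69.   -60.6  -58.3  -56.8  -56.2
   -54.1  -43.3  -28.2   -9.5   -4.2]
 [  -1.8    3.    -0.6   11.3   17.1  113.8  110.1  109.3  111.6   19.5
    57.7  108.2  106.7   46.8   38.6]]
110
[[-120.   -99.1  -85.6  -69.8  -58.3  -56.9  -55.7  -53.3  -49.6  -29.
    -8.2   16.2   36.8   59.4   84.9]
 [  -1.5   -0.7    5.9   13.9   46.2   69.4   78.    29.8  107.3  105.7
   102.1   99.1   98.9   96.4   89.8]]
```

View pics/c3.png

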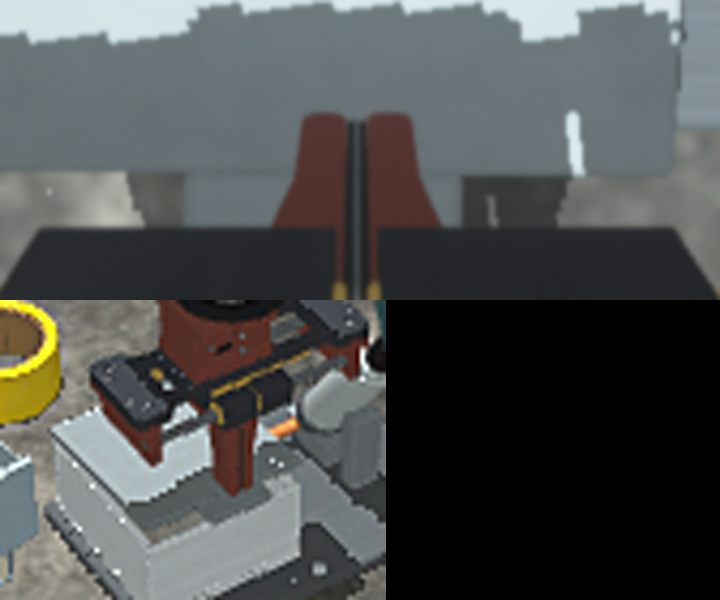

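```bash
cat > m.py <<'E'
from g import *
p,L,ok=look("wrist")
print(manip.read_eef_pos(),manip.read_contact_force(),manip.read_moment(),manip.read_opening(),manip.read_grasp_force(),manip.read_clock(),np.array(p["extrinsics"])[:3,3])
print(np.array(manip.read_qpos()),np.array(manip.inverse_kinematics(arc(0)-[0,0,5],ori([0,0,-1],1))), np.array(manip.read_tau()))
for c in (309,318,320,330): 
  print(c,[(r,L[r,c].round(0).tolist()) for r in (215,222,226,230,236,245,255,262)])
E
python3 m.py
```

```text
[534.   22.1  85.1] [-0.5  0.2 -0.2] [-0.  0. -0.] 0.19430070737047866 0.0 11.4333 [604.6  10.6 273.3]
[-0.1  0.4  1.8  0.   1.   1.6] [-0.1  0.4  1.8 -0.   1.   1.6] [ -0.  -47.8 -21.    0.   -0.1  -0. ]
309 [(215, [-40.0, 64.0, 105.0]), (222, [-43.0, 64.0, 107.0]), (226, [-45.0, 64.0, 108.0]), (230, [-44.0, 63.0, 115.0]), (236, [-43.0, 63.0, 125.0]), (245, [-44.0, 63.0, 134.0]), (255, [-44.0, 62.0, 145.0]), (262, [-44.0, 62.0, 151.0])]
318 [(215, [-39.0, 59.0, 106.0]), (222, [-43.0, 59.0, 107.0]), (226, [-45.0, 59.0, 107.0]), (230, [-45.0, 59.0, 113.0]), (236, [-46.0, 59.0, 120.0]), (245, [-46.0, 59.0, 129.0]), (255, [-50.0, 59.0, 131.0]), (262, [-53.0, 59.0, 132.0])]
320 [(215, [-39.0, 58.0, 108.0]), (222, [-43.0, 58.0, 108.0]), (226, [17.0, 59.0, 273.0]), (230, [-46.0, 58.0, 111.0]), (236, [-45.0, 58.0, 120.0]), (245, [-45.0, 58.0, 131.0]), (255, [-46.0, 58.0, 141.0]), (262, [-46.0, 58.0, 148.0])]
330 [(215, [-39.0, 53.0, 106.0]), (222, [-43.0, 53.0, 106.0]), (226, [-45.0, 53.0, 108.0]), (230, [-44.0, 53.0, 116.0]), (236, [-44.0, 53.0, 124.0]), (245, [-44.0, 53.0, 134.0]), (255, [-44.0, 54.0, 145.0]), (262, [-44.0, 54.0, 151.0])]
```

```bash
cat > n.py <<'E'
from g import *
s,S,ok=look("scene"); E=np.linalg.inv(np.array(s["extrinsics"]))
def pr(P): q=E[:3,:3]@P+E[:3,3]; return [round(float(s["fx"]*q[0]/q[2]+s["cx"]),1),round(float(s["fy"]*q[1]/q[2]+s["cy"]),1)]
for z in (85,97,108): print(z,pr(U(-55,60,z)),pr(U(-65,60,z)))
print("lid corners th=.13",[pr(arc(.13,147,y)) for y in (3,127)],[pr(arc(.13,168,y)) for y in (40,90)],"rim",[pr(U(-60,y,82)) for y in (3,127)])
for c in (310,313,316): print(c,[(r,S[r,c].round(0).tolist()) for r in range(198,222,2)])
E
python3 n.py
```

```text
85 [313.4, 214.1] [315.2, 216.1]
97 [313.3, 211.2] [315.2, 213.2]
108 [313.3, 208.5] [315.2, 210.4]
lid corners th=.13 [[330.3, 201.9], [294.5, 218.0]] [[323.8, 210.0], [309.3, 216.6]] rim [[330.2, 208.6], [294.9, 224.6]]
310 [(198, [-56.0, 71.0, 156.0]), (200, [-49.0, 67.0, 141.0]), (202, [-52.0, 69.0, 136.0]), (204, [-49.0, 67.0, 125.0]), (206, [-50.0, 68.0, 118.0]), (208, [-51.0, 69.0, 111.0]), (210, [-57.0, 73.0, 110.0]), (212, [-63.0, 77.0, 109.0]), (214, [-77.0, 85.0, 117.0]), (216, [-78.0, 86.0, 110.0]), (218, [-58.0, 74.0, 79.0]), (220, [-56.0, 73.0, 69.0])]
313 [(198, [-64.0, 66.0, 159.0]), (200, [-68.0, 69.0, 156.0]), (202, [-66.0, 67.0, 146.0]), (204, [-64.0, 66.0, 136.0]), (206, [-67.0, 69.0, 132.0]), (208, [-63.0, 66.0, 120.0]), (210, [-60.0, 64.0, 108.0]), (212, [-70.0, 70.0, 111.0]), (214, [-77.0, 75.0, 112.0]), (216, [-56.0, 62.0, 79.0]), (218, [-57.0, 63.0, 72.0]), (220, [-59.0, 64.0, 66.0])]
316 [(198, [-66.0, 57.0, 156.0]), (200, [-65.0, 57.0, 147.0]), (202, [-65.0, 57.0, 140.0]), (204, [-60.0, 54.0, 127.0]), (206, [-68.0, 59.0, 128.0]), (208, [-66.0, 58.0, 118.0]), (210, [-70.0, 60.0, 114.0]), (212, [-76.0, 64.0, 113.0]), (214, [-78.0, 65.0, 107.0]), (216, [-57.0, 52.0, 74.0]), (218, [-56.0, 51.0, 65.0]), (220, [-59.0, 53.0, 60.0])]
```

```bash
cat > o.py <<'E'
from g import *
o=ori([0,0,-1],1)
manip.move_straight(arc(0)+[0,0,50],o,vel=120)
for c in ("wrist","scene"):
    s,S,ok=look(c); tip=manip.read_eef_pos()
    if c=="scene": b=cv2.resize(s["frame"][140:240,250:350],(400,400),interpolation=cv2.INTER_CUBIC)
    else: a=cv2.resize(s["frame"],(400,250))
    k=ok&(abs(S[...,1]-45)<5)&(S[...,2]>80)&(S[...,2]<125)&(S[...,0]>-100)&(S[...,0]<85)
    q=S[k]; print(c,"lid slope",np.polyfit(q[:,0],q[:,2],1),q[:,0].min())
    k=ok&(abs(S[...,1]-60)<14)&(S[...,2]>117)&(S[...,2]<200)&(S[...,0]>-85)&(S[...,0]<-40)
    print("finger min z",np.sort(S[k][:,2])[:12].round(0),tip)
cv2.imwrite("pics/c4.png",np.vstack([a,b[:340]]))
print(manip.read_clock())
E
python3 o.py
```

```text
wrist lid slope [ -0.1 101.4] -77.06980628356442
finger min z [165. 165. 166. 166. 166. 166. 166. 166. 166. 166. 167. 167.] [533.2  22.1 139.3]
scene lid slope [ -0.1 101.3] -78.13053729221463
finger min z [166. 166. 167. 167. 168. 169. 169. 169. 170. 171. 171. 171.] [533.1  22.2 139.1]
12.1917
```

View pics/c4.png

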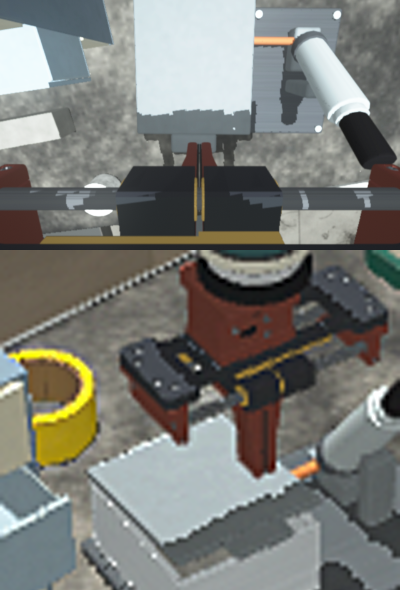

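The fingertips are at about z 165 while the reported TCP is 139. The real tips are therefore about 25 mm short of the reported TCP, which also explains the lid stopping at 0.13 rad. I'll correct for this from here on and finish closing the lid gently.

```bash
echo "OFF=25." >> h.py
cat > q.py <<'E'
from g import *
o=ori([0,0,-1],1); D=np.array([0,0,OFF])
manip.move_straight(arc(.15)-D+[0,0,6],o,vel=120)
hit=manip.move_straight(arc(0)-D-[0,0,7],o,vel=30,threshold=12)
print(hit,manip.read_eef_pos(),manip.read_contact_force(),manip.read_clock())
manip.sleep(.2)
p,L,ok=look("wrist")
for y in (20,45,110):
    k=ok&(abs(L[...,1]-y)<5)&(L[...,2]>80)&(L[...,2]<115)&(L[...,0]>-100)&(L[...,0]<80)&(L[...,0]>-38); q=L[k]; print("lid",np.polyfit(q[:,0],q[:,2],1))
cv2.imwrite("pics/w5.png",p["frame"])
E
python3 q.py
```

```text
True [534.2  22.1  63.8] [-1.5 -0.8  6.5] 13.625
lid [ 0.  89.5]
lid [ 0.  89.6]
lid [ 0.  89.6]
```

```bash
sed -i 's/^OFF=.*/OFF=26./' h.py
cat > r.py <<'E'
from g import *
np.set_printoptions(precision=3,suppress=True)
o=ori([0,0,-1],1)
e=np.array(manip.read_eef_pos()); manip.move_straight(e+[0,0,180],o,vel=200)
manip.open_gripper()
M=np.array([544,-121.5,135]); G=M+34*loc(AX)
manip.move_straight(G+[-20,0,90],o,vel=200)
p,L,ok=look("wrist"); cv2.imwrite("pics/w6.png",p["frame"])
k=ok&(L[...,2]>80)&(L[...,2]<110)&(L[...,1]>8)&(L[...,1]<120)&(L[...,0]>-55)&(L[...,0]<80); q=L[k]
if len(q)>50: print("lid",np.polyfit(q[:,0],q[:,2],1),len(q))
for n in ("rod_grip","barrel","piston_rod"):
    for d in manip.pinpoint(p,n)[:1]: print(n,np.round(d["xy"]),round(d["confidence"],2),w(p,d["xy"]))
# cylinder fit in unit frame: axis dir known pitch, free yaw
P=cloud(p); np.save("wr.npy",np.dstack([P,ok]))
print(manip.read_eef_pos(),manip.read_clock())
E
python3 r.py
```

```text
lid [ 0.001 89.676] 15817
rod_grip [314. 170.] 0.71 [ 526.115 -119.136  179.16 ]
barrel [315. 142.] 0.73 [ 544.372 -121.658  152.67 ]
piston_rod [313. 140.] 0.89 [ 546.037 -120.132  149.572]
[ 505.092 -117.803  252.953] 17.375
```

View pics/w6.png

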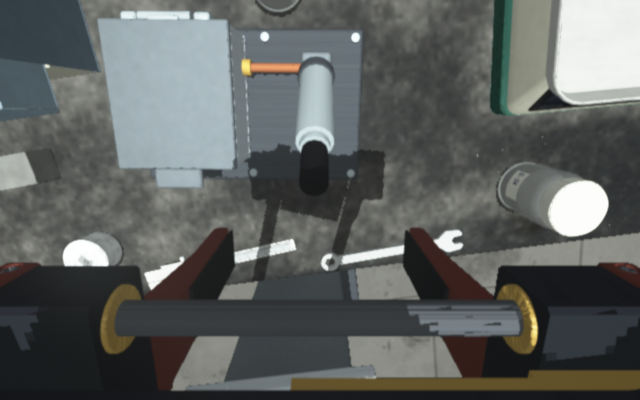

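The lid lies flat (slope 0.001, z 89.7). The barrel runs from (317,60) to the black grip end at (313,190), with the open fingers on either side of it. Next I'll fit the axis to the depth points.

```bash
cat > s.py <<'E'
from h import *
from scipy.optimize import least_squares
np.set_printoptions(precision=3,suppress=True)
W=np.load("wr.npy"); P=W[...,:3]; ok=W[...,3]>0
M0=np.array([544,-121.5,135.])
def ax(yaw,t): return np.array([-np.sin(t)*np.cos(yaw),-np.sin(t)*np.sin(yaw),np.cos(t)])
a=ax(YAW,.6); v=P-M0; s=v@a; r=np.linalg.norm(v-s[...,None]*a,axis=-1)
B=P[ok&(s>-80)&(s<-4)&(r<24)]; G=P[ok&(s>12)&(s<50)&(r<18)]; print(len(B),len(G))
def res(x):
    m=np.array([x[0],x[1],135]); a=ax(x[2],x[3])
    f=lambda Q,rad: np.linalg.norm(np.cross(Q-m,a),axis=1)-rad
    return np.r_[f(B,18),f(G,12)]
for name,fx in (("free",None),("t=.6",.6)):
    fun=res if fx is None else (lambda x: res(np.r_[x,fx]))
    z=least_squares(fun,[544,-121.5,YAW]+([.6] if fx is None else []),loss="soft_l1"); print(name,z.x,np.median(abs(z.fun)))
q=P[ok&(r<18)&(s>45)&(s<70)]; print("grip top s",np.percentile((q-M0)@a,[90,97]))
lo=P[ok&(P[...,2]>6)&(P[...,2]<18)&(P[...,0]<740)&(P[...,0]>440)&(P[...,1]<60)&(P[...,1]>-230)]
print(cv2.minAreaRect(lo[:,:2].astype(np.float32)))
E
python3 s.py
```

```text
1640 898
free [ 542.193 -120.988   -0.147    0.601] 0.24405786291573506
t=.6 [ 542.213 -120.991   -0.147] 0.2447591615686031
grip top s [54.613 54.975]
((591.7769165039062, -82.56574249267578), (200.61459350585938, 209.02330017089844), 81.46293640136719)
```

```bash
cat > t.py <<'E'
from h import *
np.set_printoptions(precision=0,suppress=True)
W=np.load("wr.npy")
T=np.array([505.1,-117.8,253.]); rel=lambda r,c: R.from_euler('z',-YAW).apply(W[r,c,:3]-T)
for c in (150,200,222,320,418,440): print(c,[(r,rel(r,c).round(0).tolist()) for r in (232,240,255,275,300,315,330,370,390)])
E
python3 t.py
```

```text
150 [(232, [-102.0, 234.0, -254.0]), (240, [-114.0, 235.0, -254.0]), (255, [-137.0, 238.0, -254.0]), (275, [-166.0, 240.0, -250.0]), (300, [28.0, 37.0, 119.0]), (315, [26.0, 35.0, 123.0]), (330, [24.0, 35.0, 124.0]), (370, [2.0, 43.0, 112.0]), (390, [23.0, 27.0, 140.0])]
200 [(232, [-101.0, 163.0, -253.0]), (240, [72.0, -2.0, 188.0]), (255, [11.0, 47.0, 59.0]), (275, [10.0, 42.0, 74.0]), (300, [28.0, 25.0, 119.0]), (315, [26.0, 24.0, 123.0]), (330, [23.0, 24.0, 124.0]), (370, [-1066.0, 523.0, -1053.0]), (390, [22.0, 19.0, 139.0])]
222 [(232, [11.0, 45.0, 33.0]), (240, [9.0, 44.0, 40.0]), (255, [4.0, 42.0, 46.0]), (275, [-4.0, 42.0, 49.0]), (300, [28.0, 20.0, 119.0]), (315, [27.0, 19.0, 124.0]), (330, [24.0, 19.0, 124.0]), (370, [-1057.0, 422.0, -1043.0]), (390, [22.0, 15.0, 139.0])]
320 [(232, [-101.0, -4.0, -253.0]), (240, [-114.0, -4.0, -256.0]), (255, [-136.0, -4.0, -253.0]), (275, [-395.0, -5.0, -674.0]), (300, [28.0, -2.0, 119.0]), (315, [26.0, -2.0, 122.0]), (330, [23.0, -2.0, 124.0]), (370, [-359.0, -4.0, -282.0]), (390, [23.0, -2.0, 140.0])]
418 [(232, [11.0, -50.0, 34.0]), (240, [11.0, -47.0, 44.0]), (255, [6.0, -46.0, 50.0]), (275, [-1.0, -46.0, 54.0]), (300, [28.0, -25.0, 119.0]), (315, [26.0, -24.0, 122.0]), (330, [23.0, -24.0, 124.0]), (370, [-1068.0, -441.0, -1057.0]), (390, [23.0, -19.0, 140.0])]
440 [(232, [-102.0, -171.0, -255.0]), (240, [-111.0, -169.0, -247.0]), (255, [11.0, -52.0, 60.0]), (275, [10.0, -47.0, 74.0]), (300, [28.0, -30.0, 119.0]), (315, [26.0, -29.0, 122.0]), (330, [23.0, -29.0, 123.0]), (370, [-1068.0, -539.0, -1057.0]), (390, [22.0, -24.0, 139.0])]
```

The finger midline sits about 1.7 mm to local -y of the reported TCP, in the same camera frame as the rod fit. The gripper body is well clear, so I'll grasp now.

```bash
sed -i 's/^YAW=.*/YAW=-0.147; C=np.array([580,-45.,0])/' h.py
cat >> h.py <<'E'
MOUTH=np.array([542.2,-121.0,135.])
def tcp(draw,dy=1.7): return MOUTH+loc(AX)*(34+draw)+loc([0,dy,0])-[0,0,19+OFF]
E
cat > u.py <<'E'
from g import *
o=ori([0,0,-1],1); g=tcp(0)
manip.move_straight(g+[0,0,75],o,vel=150)
hit=manip.move_straight(g,o,vel=80,threshold=8)
print(hit,g,manip.read_eef_pos(),manip.read_contact_force())
if not hit:
    manip.gripper_close(); print(manip.read_opening(),manip.read_grasp_force(),manip.read_contact_force(),manip.read_moment())
p,L,ok=look("wrist"); cv2.imwrite("pics/w7.png",p["frame"]); print(manip.read_clock())
E
python3 u.py
```

```text
False [ 523.5 -116.5  118.1] [ 524.  -116.7  118.5] [0.2 0.7 0. ]
23.278074705765377 29.998269975185394 [-0.2 -2.3 -0.3] [-0.3  0.2 -0. ]
20.0833
```

View pics/w7.png

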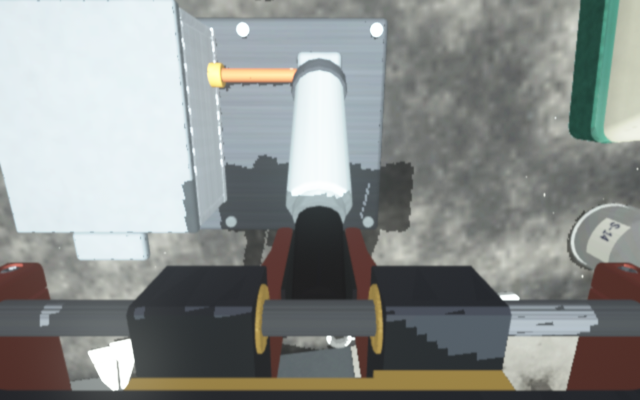

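The fingers hold the black grip at (320,245). Opening is 23.3 mm, grip force 30 N and side force only 2.3 N. I'll pull along the axis in steps.

```bash
cat > v.py <<'E'
from g import *
o=ori([0,0,-1],1); e=np.array(tcp(0))
for d in (10,25,40,50):
    hit=manip.move_straight(e+loc(AX)*d,o,vel=30,threshold=25)
    print(d,hit,manip.read_eef_pos(),manip.read_contact_force(),manip.read_opening())
    if hit: break
manip.sleep(.3)
p,L,ok=look("wrist"); cv2.imwrite("pics/w8.png",p["frame"])
P=cloud(p); np.save("wr2.npy",np.dstack([P,ok]))
a=loc(AX); vv=P-MOUTH; s=vv@a; r=np.linalg.norm(vv-s[...,None]*a,axis=-1)
g=cv2.cvtColor(p["frame"],cv2.COLOR_BGR2GRAY)
for lo in range(-20,70,4):
    k=ok&(s>=lo)&(s<lo+4)&(r<22)&(r>2)
    if k.sum()>3: print(lo,k.sum(),"r",np.median(r[k]).round(1),"gray",np.median(g[k]))
print(manip.read_clock())
E
python3 v.py
```

```text
10 False [ 517.5 -115.8  126.7] [-0.9 -3.2  0.9] 23.383502287379542
25 False [ 509.2 -114.5  139.1] [-0.8 -4.1  0.6] 23.584910966582324
40 False [ 500.8 -113.1  151.4] [-1.4 -4.   1.7] 23.637018768110305
50 False [ 495.1 -112.2  159.7] [-2.2 -2.9  1.9] 23.391106697108278
-20 196 r 17.9 gray 247.0
-16 199 r 17.9 gray 247.0
-12 199 r 17.9 gray 247.0
-8 239 r 17.9 gray 247.0
-4 1473 r 14.1 gray 253.0
0 184 r 8.9 gray 253.0
4 88 r 6.0 gray 247.0
8 85 r 6.0 gray 247.0
12 95 r 5.9 gray 247.0
16 98 r 5.9 gray 246.0
20 98 r 5.9 gray 246.0
24 105 r 6.0 gray 246.0
28 106 r 5.9 gray 246.5
32 105 r 6.0 gray 246.0
36 121 r 6.0 gray 236.0
40 65 r 6.1 gray 189.0
48 159 r 13.7 gray 220.0
52 330 r 13.8 gray 181.5
56 533 r 12.4 gray 173.0
60 328 r 11.8 gray 43.0
64 440 r 12.0 gray 41.0
68 467 r 12.0 gray 39.0
22.7
```

View pics/w8.png

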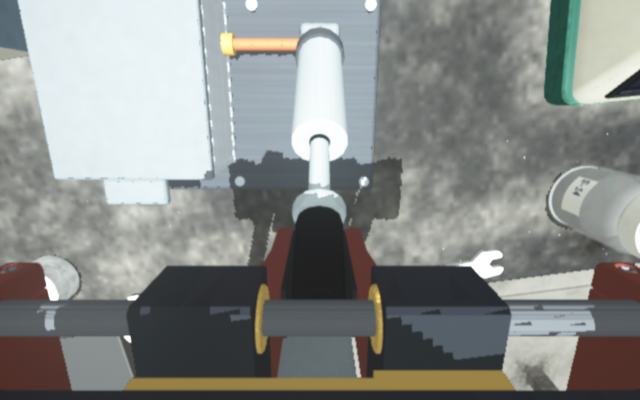

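The rod is out at (318,165), with a dark band showing at the mouth (318,140). I'll measure the draw precisely from this picture.

```bash
cat > x.py <<'E'
from h import *
np.set_printoptions(precision=1,suppress=True)
W=np.load("wr2.npy"); P=W[...,:3]; ok=W[...,3]>0; g=cv2.cvtColor(cv2.imread("pics/w8.png"),6)
a=loc(AX); vv=P-MOUTH; s=vv@a; r=np.linalg.norm(vv-s[...,None]*a,axis=-1)
k=ok&(r>9)&(r<16.5)&(abs(s)<6); print("mouth s",np.percentile(s[k],[10,50,90]))
k=ok&(r>13)&(r<15)&(s>35)&(s<70); print("shoulder rim s",np.percentile(s[k],[0,2,5,50,95,98,100]))
for c in (316,318,320): print(c,[(q,int(g[q,c]),round(float(s[q,c]),1),round(float(r[q,c]),1)) for q in list(range(130,150,2))+list(range(182,216,3))])
W=np.load("wr.npy"); P=W[...,:3]; ok=W[...,3]>0; vv=P-MOUTH; s=vv@a; r=np.linalg.norm(vv-s[...,None]*a,axis=-1)
k=ok&(r>13)&(r<15)&(s>-5)&(s<14); print("before: shoulder rim s",np.percentile(s[k],[0,2,5,50,95,98,100]))
E
python3 x.py; python3 -c "
import cv2;a=cv2.imread('pics/w8.png')[115:225,275:365];cv2.imwrite('pics/c8.png',cv2.resize(a,None,fx=5,fy=5,interpolation=cv2.INTER_CUBIC))"
```

```text
mouth s [-1.3 -0.7 -0. ]
shoulder rim s [49.4 49.9 50.4 54.6 65.5 68.1 69.9]
316 [(130, 254, -1.0, 9.7), (132, 252, -1.4, 7.9), (134, 167, -1.6, 6.3), (136, 81, 0.1, 6.1), (138, 221, 1.6, 5.8), (140, 251, 4.7, 6.8), (142, 251, 4.6, 5.2), (144, 251, 7.9, 6.4), (146, 251, 9.1, 5.9), (148, 251, 10.4, 5.6), (182, 248, 38.8, 6.6), (185, 189, 40.6, 6.2), (188, 203, 42.4, 5.9), (191, 245, 52.1, 14.4), (194, 193, 54.2, 14.6), (197, 185, 56.3, 14.7), (200, 184, 57.1, 13.5), (203, 179, 58.1, 12.4), (206, 95, 58.7, 10.8), (209, 43, 61.6, 12.2), (212, 42, 62.7, 11.2), (215, 41, 64.6, 11.4)]
318 [(130, 254, 0.1, 10.4), (132, 251, -2.0, 7.2), (134, 141, -1.2, 6.3), (136, 95, 1.1, 6.7), (138, 235, 1.4, 5.3), (140, 251, 4.0, 6.0), (142, 251, 5.5, 5.7), (144, 251, 8.1, 6.4), (146, 251, 9.6, 6.1), (148, 251, 11.0, 5.8), (182, 240, 38.9, 6.5), (185, 187, 40.0, 5.4), (188, 210, 43.3, 6.6), (191, 249, 52.2, 14.4), (194, 247, 54.4, 14.6), (197, 229, 55.9, 14.3), (200, 185, 57.3, 13.6), (203, 179, 57.3, 11.3), (206, 82, 59.9, 12.2), (209, 43, 62.2, 12.8), (212, 42, 63.5, 12.2), (215, 41, 64.8, 11.5)]
320 [(130, 253, -0.2, 10.1), (132, 251, -0.2, 8.6), (134, 134, -1.0, 6.4), (136, 88, 0.4, 6.1), (138, 230, 2.2, 6.0), (140, 251, 3.7, 5.7), (142, 251, 5.4, 5.6), (144, 251, 7.9, 6.1), (146, 251, 9.6, 6.1), (148, 251, 11.9, 6.6), (182, 246, 39.3, 6.9), (185, 210, 40.9, 6.3), (188, 204, 42.8, 6.1), (191, 249, 52.0, 14.1), (194, 251, 53.9, 14.1), (197, 229, 56.3, 14.7), (200, 185, 57.8, 14.3), (203, 179, 57.2, 11.2), (206, 82, 161.9, 139.9), (209, 43, 61.3, 11.7), (212, 43, 63.2, 11.8), (215, 41, 64.8, 11.5)]
before: shoulder rim s [-1.8 -1.5 -1.2  2.7  7.3  7.6 13.2]
```

View pics/c8.png

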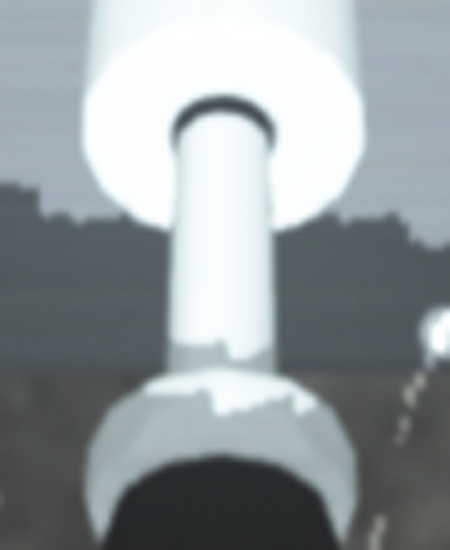

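The draw measures about 50.5 mm, with the shoulder's underside at s≈49.7 against the mouth at -0.7. The dark ring sits right at the mouth, the lid is still flat and the grip is firm, so I'll hand in.

```bash
python3 -c "
from h import *
print(manip.read_opening(),manip.read_grasp_force(),manip.read_eef_pos(),manip.read_contact_force(),manip.read_clock()); print(manip.hand_in())"
```

```text
23.62660007960659 30.015617609024048 [ 495.41781421 -112.30456901  159.33750286] [-0.62080624 -2.30260733  1.094288  ] 22.7
the job is handed in; nothing more can be done
None
```

The lid is fully closed and the rod is drawn about 50 mm with its dark ring at the barrel's mouth; I handed the job in at 22.7 s with the gripper still holding the rod.

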